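# Index the wheel hub to the next slot

### The job

Turn the rotary index table on the garage bench to the next slot, anticlockwise as seen from above: press the red spring plunger cup down with the fingertips to free the table, push the table round by that cup, and let the plunger spring fully back up so that its tooth is locked in the very next slot. Do it by pressing and pushing only: leave the wheel hub sitting in its jaws and the spray can, socket and wrench where they are, then take the hand clear.

Things in the scene. Friction and masses are not known exactly. Their poses are not given: they have to be found in the camera images.
- index_axis (a point): vertical turning axis of the index table, at the top face of the steel index plate, 53 mm above the bench. The plate (240 mm across, fixed on a blue round base) has 8 open slots in its rim, 45 degrees apart, 12 mm wide, centred 112 mm from the axis, each with a yellow mark inboard of it
- next_slot (a point): centre of the next slot of the index plate (the goal slot), at the plate's top face, 112 mm from the axis, 45 degrees anticlockwise (seen from above) from the slot in which the tooth starts. With the table locked there, the plunger cup lies on the line from the axis through this point, 135 mm from the axis
- plunger_cup (a point): centre of the floor (upper face) of the red plunger cup, a round open cup 58 mm across, 50 mm inside, its rim 14 mm above its floor. It rides on an aluminium lug of the turntable, 135 mm from the axis; floor 101 mm above the bench when out, 89 mm when fully in. It moves with the plunger and the turntable. Closed fingertips fit inside with play (the cup is polished and slippery), and push the table round by the cup's wall
- plunger (a joint): how far the plunger is pressed down, m: 0 = out (up), 0.012 = fully in. Spring return: 6 N to start, 10 N fully in. Its tooth clears the slot when it is more than about 0.008 in; let go between slots the tooth rides under the index plate (plunger stays at about 0.008) until it comes to a slot and springs up into it, which stops the table with about 2 mm of play each way at the slot
- turntable (a joint): angle of the turntable, rad: about 0 at the start slot, growing anticlockwise seen from above, 0.785 at the next slot. Stiff to turn (about 0.2 N m, some 2 N at the cup) and stays where it is left; it turns from -1.2 to 1.9. The aluminium table is 184 mm across, its top 76 mm above the bench
- hub_center (a point): middle of the loose steel wheel hub (flange 116 mm across and 12 mm thick, barrel 62 mm across, 42 mm high in all, five brass studs pointing up), which rests on the turntable between three low jaws, concentric with the axis; this point is 97 mm above the bench
- can_center (a point): middle of a loose green spray can, 54 mm across, 140 mm tall, upright on the bench; to be left alone
- socket_center (a point): middle of a loose upright steel deep socket, 30 mm across, 60 mm tall, on the bench; to be left alone
- wrench_grip (a point): grip of a loose wrench lying on the bench, 180 mm long; to be left alone
Not all that is in view belongs to the job. What is meant by the part that bears hub_center is not black, blue or green, and is the smaller of those in its own colour.

How it is judged:
On the way, in this order (a step that is already met when the one before it is completed fails the run):
1. the plunger is pressed in while the table is still at its first slot (value of joint plunger above 0.0075 m and value of joint turntable between -0.1 and 0.1 rad), for 0.05 s.
2. the table stands at the next slot with the plunger sprung back up into it (value of joint plunger below 0.002 m and value of joint turntable between 0.755 and 0.815 rad), for 0.2 s.
At the end, for the whole second after the job is handed in: the turntable stands at the next slot (0.785 rad, within 0.03) with the plunger back up (less than 2 mm in); the hub still sits flat between its jaws (within 8 mm of the axis), and can, socket and wrench are within 20 mm of where they stood (all of step 2 and horizontal distance between hub_center and index_axis below 0.008 m and z of hub_center in the frame of index_axis below 0.052 m and angle between hub_center's own z axis and vertical below 0.08 rad and distance of each of can_center, socket_center, wrench_grip from where it was at the start of the episode below 0.02 m); the robot touches nothing.
It fails at once if the wheel hub is lifted out of its jaws (z of hub_center in the frame of index_axis above 0.056 m).
It fails at once if the spray can is pushed away, tipped or lifted (distance of can_center from where it was at the start of the episode above 0.02 m).
It fails at once if the socket is pushed away, tipped or lifted (distance of socket_center from where it was at the start of the episode above 0.02 m).
It fails at once if the wrench is pushed away or lifted (distance of wrench_grip from where it was at the start of the episode above 0.02 m).
It also fails if it takes over 42 s, if anything falls off the work surface, if the arm or the gripper's body presses on something with over 40 N, if the wrist force passes 120 N, or if a joint passes its speed limit or range.

### The arm

A 6-joint arm with a two-finger parallel gripper is mounted at the origin on the work surface. World frame = base frame: x ahead of the robot, y to its left, z up, the work surface at z = 0. Lengths are in m, angles in rad, forces in N, time in s.
With the tool pointing down it reaches from about 0.3 to 0.775 m from the base axis. Payload 14.6 kg.
Tool frame: the origin (TCP) lies midway between the tips of the shut fingers; the grasp point (between the pads) lies 19 mm behind it (ctrl.hold_point_z is the distance from the TCP to the grasp point, in m); z points along the fingers, x is the direction in which the jaws open and shut, and the axes are right-handed (so a half turn about z gives the same grasp; the last joint's range is limited). The gripper opens to 94 mm and grips with 3 to 60 N. Pads are 16 mm wide; open, the fingers measure 119 mm over their backs; the gripper's body (75 mm by 177 mm) begins 78 mm behind the grasp point.
Start: joints at [1.149, 0.3, 1.521, -0, 1.321, -0.067], TCP at [0.191, 0.516, 0.205] pointing down, gripper open.
Joint ranges: [-3.03, 3.03], [-0.79, 2.21], [0.23, 2.52], [-1.04, 4.18], [0, 3.07], [-2.55, 2.55]. Speed limits (rad/s): [2.22, 2.22, 2.57, 3.14, 3.14, 3.14].

### API

Orientations are given as [roll, pitch, yaw] about the fixed x, y, z axes, in that order (R = Rz(yaw) Ry(pitch) Rx(roll)).
In Python, from station import ctrl, viewer, ticket, nets gives the robot as it stands.
- The arm moves only by the tool carry_out, never from a script. Its argument "commands" is one flat list of numbers, 7 for each row, row after row: the closure, from -1 (fully open) to 1 (shut), so that 0 is half open, then the shift along the world's x, y, z in cm, then the turn, a rotation vector about the world's x, y, z in rad. In form: [gripper, tx, ty, tz, ax, ay, az, gripper, tx, ty, tz, ax, ay, az, ...]. A call has 1 to 12 rows; each row is the pose to reach, as a shift and turn from the pose measured when the call began; what a row does not reach only later rows make up. A row lasts 1/12 s, in which the tool goes at most 41.7 mm and 7.16 degrees, less where a joint would pass 70% of its speed; a pose out of reach is approached as far as the arm can. A call with a gripper value outside its range is refused whole. The fingers move at their own pace and stop on an object; "force" is the grip in N (left out, the last holds). Time passes only in rows, so rows that repeat a pose let the fingers close. It gives the time, the measured TCP pose, the force and the opening at its end, in the units of the state.
- ctrl.get_obs(): the state, without advancing time (a new reading comes with each control period).
- viewer.camera(name): name is "scene" or "top" or "wrist"; returns (picture, depth): 400x640x3 uint8, blue, green, red; 400x640 float32, m along the optical axis (not along the pixel's ray), 0 where there is no reading.
- viewer.camera_info(name): a dict with "fx", "fy", "cx", "cy" (pixels), "D" ([k1, k2, p1, p2, k3] as OpenCV has them; the pictures are not rectified), "R" (3x3) and "t" (3): a world point X has camera coordinates R X + t. Camera axes: x right, y down, z forward; pixel columns grow to the right and rows downward; lengths in m; the calibration is good to about 2 mm. A picture is of the moment at which its call begins: read the wrist's pose just before it. camera_info takes no time and is no camera call; for the wrist camera it gives the pose at the moment of the call.
- ticket.hand_in(): hands the job in, once; it reports no verdict.
Trained networks look in the newest picture that a camera, given by its name, has taken for a name from the list of things; names that differ only in an ending like _2 or _b are one class to them, and where a whole thing is asked for, a point or a joint stands for the part that bears it (a point fixed in the world has none). Each returns a list of dicts, best first, with "confidence" (0 to 1); they miss things now and then, are a little off and sometimes report something else, mostly with a low value. They report only what shows in the picture. A call takes as long as a camera call. They do not tell look-alikes from the thing itself.
- nets.silhouettes(camera, thing): "region" (400x640 bool, what is visible of it) and "extent" ([left, top, right, bottom] in pixels, round what is visible of it).
The state is a dict: "time_s": time; "qpos": joint angles; "joint_vel": joint speeds; "tau": joint torques, N m; "ee_pos": TCP position; "eef_rot": TCP orientation; "force": force on the tool from outside, world axes, zero at the start; "moment": the same for the moment, N m; "grip_width": finger opening in m.
Only numpy, scipy, OpenCV 4.12 (cv2) and the standard library are available. Lean on these libraries where they do the work, as an engineer would, in place of code of your own. Each camera call takes 0.05 s, during which the arm holds its last target. There are 200 camera calls.

## Working session

There is one attempt and no reset: what is moved stays moved. The work goes in short steps, Python scripts to look and compute and a tool call to move; the robot and the scene stay as the last step left them, time stands still between calls to the robot, and variables do not carry over. Pictures are saved under pics/ and viewed, about 8 in all and at most 12, crops included, and the job is handed in when it is done.

Besides the shell and the picture viewer there is one more tool, called after "Request:" by a JSON object that holds its "name" and its "arguments". carry_out: Moves the arm, as the interface text tells. Its arguments: {"type":"object","properties":{"commands":{"type":"array","items":{"type":"number"}},"force":{"type":"number"}},"required":["commands"]}

```bash
mkdir -p pics; cat > h.py <<'E'
import numpy as np, cv2
from station import ctrl, viewer, ticket, nets
def w(name,uv,d,info=None):
    i=info or viewer.camera_info(name)
    K=np.array([[i['fx'],0,i['cx']],[0,i['fy'],i['cy']],[0,0,1.]])
    uv=np.atleast_2d(np.asarray(uv,float))
    n=cv2.undistortPoints(uv[:,None],K,np.array(i['D'],float))[:,0]
    P=np.c_[n,np.ones(len(n))]*np.asarray(d,float).reshape(-1,1)
    return (P-np.asarray(i['t']))@np.asarray(i['R'])
def px(name,X,info=None):
    i=info or viewer.camera_info(name)
    K=np.array([[i['fx'],0,i['cx']],[0,i['fy'],i['cy']],[0,0,1.]])
    return cv2.projectPoints(np.atleast_2d(np.asarray(X,float)),cv2.Rodrigues(np.asarray(i['R'],float))[0],np.asarray(i['t'],float),K,np.array(i['D'],float))[0][:,0]
E
python3 - <<'E'
from h import *
print(ctrl.get_obs())
ims=[]
for c in ['scene','top']:
    p,d=viewer.camera(c); i=viewer.camera_info(c)
    cv2.imwrite(f'pics/{c}0.png',p); np.save(f'{c}_d.npy',d)
    for t in ['plunger_cup','hub_center','can_center','socket_center','wrench_grip','index_axis','turntable']:
        for r in nets.silhouettes(c,t)[:4]:
            m=r['region']&(d>0); v,u=np.nonzero(m)
            if len(u)<10: continue
            P=w(c,np.c_[u,v],d[m],i)
            print(c,t,round(r['confidence'],2),np.round(r['extent']),np.median(P,0).round(3),P.min(0).round(3),P.max(0).round(3))
E
```

```text
{'time_s': 0.0, 'qpos': array([ 1.14940523e+00,  3.00470295e-01,  1.52160412e+00,  1.65168774e-05,
        1.32067701e+00, -6.65824815e-02]), 'joint_vel': array([ 0.00033162, -0.00101201, -0.00079122, -0.00088195, -0.00105615,
       -0.00092619]), 'tau': array([ 2.34013634e-03, -5.31807876e+01, -3.52752793e+01,  7.09980517e-02,
        2.41208839e-02, -1.26974728e-04]), 'ee_pos': array([0.19095646, 0.51550239, 0.20487702]), 'eef_rot': array([-3.14149959e+00,  1.15513842e-03,  1.21598366e+00]), 'force': array([ 0.7684924 , -0.00442206,  0.47680431]), 'moment': array([ 0.01995659, -0.01041272,  0.0323256 ]), 'grip_width': 0.0942131459198828}
scene plunger_cup 0.87 [381. 175. 407. 198.] [0.528 0.163 0.103] [ 0.377  0.133 -0.004] [0.564 0.202 0.119]
scene hub_center 0.9 [410. 260. 485. 334.] [0.778 0.299 0.02 ] [ 0.659  0.222 -0.005] [0.837 0.391 0.064]
scene hub_center 0.78 [334. 137. 373. 173.] [0.358 0.053 0.016] [ 0.252 -0.008 -0.005] [0.398 0.11  0.047]
scene hub_center 0.75 [296. 281. 367. 360.] [0.872 0.073 0.019] [ 0.757 -0.008 -0.005] [0.932 0.149 0.062]
scene hub_center 0.62 [
[... 1211 characters left out ...]
0.575 0.301 0.014] [ 0.524  0.248 -0.007] [0.642 0.367 0.047]
top hub_center 0.77 [278. 112. 324. 164.] [0.84  0.068 0.02 ] [ 0.772 -0.008 -0.003] [0.928 0.147 0.064]
top can_center 0.7 [435. 266. 464. 285.] [ 0.412 -0.342  0.109] [ 0.389 -0.379  0.006] [ 0.437 -0.328  0.145]
top socket_center 0.48 [202. 261. 212. 272.] [0.446 0.322 0.058] [0.435 0.314 0.013] [0.459 0.341 0.064]
top wrench_grip 0.58 [426. 176. 443. 235.] [ 0.63  -0.349  0.007] [ 0.541 -0.369 -0.003] [ 0.72  -0.325  0.013]
top index_axis 0.7 [250. 176. 350. 260.] [0.565 0.054 0.073] [ 0.47  -0.075 -0.005] [0.708 0.19  0.12 ]
top turntable 0.9 [253. 185. 341. 247.] [0.558 0.069 0.076] [ 0.497 -0.051  0.053] [0.678 0.19  0.12 ]
```

```bash
python3 - <<'E'
import cv2, numpy as np
a=cv2.imread('pics/scene0.png'); b=cv2.imread('pics/top0.png')
cv2.imwrite('pics/a.png',np.vstack([cv2.resize(a[90:390,130:530],(800,600),interpolation=3)]))
cv2.imwrite('pics/b.png',cv2.resize(b[90:350,160:500],(800,600),interpolation=3))
E
```

```text
(no output)
```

View pics/a.png

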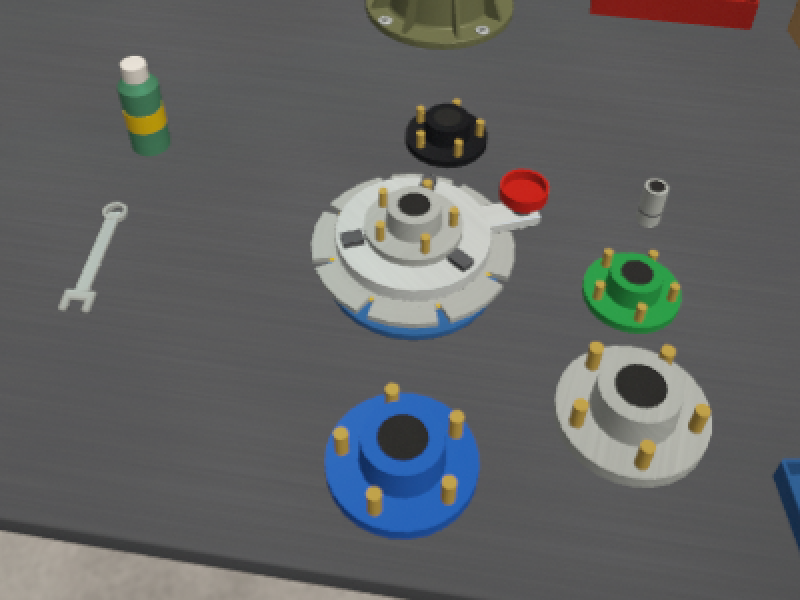

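View pics/b.png

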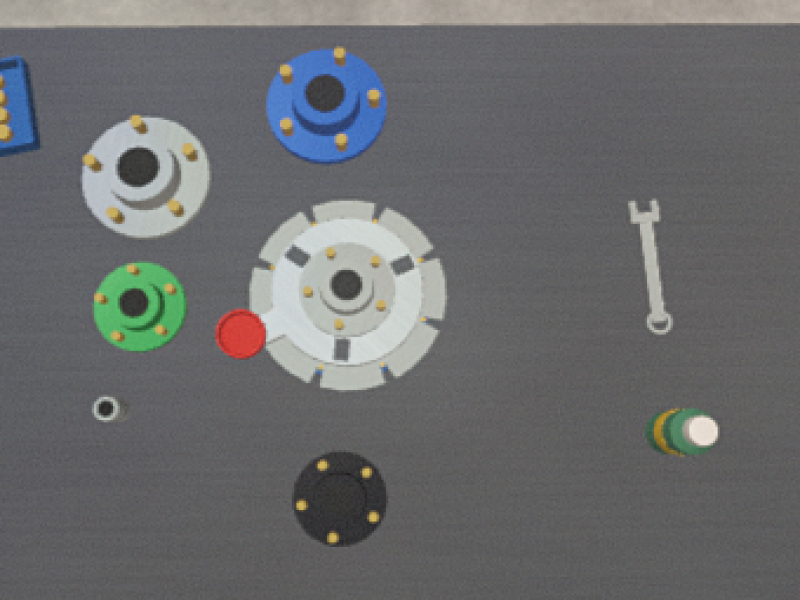

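```bash
cat > est.py <<'E'
from h import *
from scipy.optimize import least_squares
def circ(P,r=None,p0=None):
    f=(lambda q:np.hypot(P[:,0]-q[0],P[:,1]-q[1])-(r or q[2]))
    q=least_squares(f,[*(p0 if p0 is not None else P[:,:2].mean(0)),r or .1],loss='soft_l1',f_scale=.002).x
    return q
def cup(c,p=None,d=None):
    if p is None: p,d=viewer.camera(c)
    i=viewer.camera_info(c)
    hsv=cv2.cvtColor(p,cv2.COLOR_BGR2HSV)
    m=((hsv[...,0]<8)|(hsv[...,0]>172))&(hsv[...,1]>150)&(d>0)
    v,u=np.nonzero(m); P=w(c,np.c_[u,v],d[m],i)
    s=(P[:,2]>.06)&(P[:,2]<.135)&(P[:,0]>.38)&(P[:,0]<.75)&(abs(P[:,1])<.25)
    P=P[s]; rim=P[P[:,2]>P[:,2].max()-.008]; 
    return P,rim
def axis(c,p,d):
    i=viewer.camera_info(c); v,u=np.nonzero(d>0)
    P=w(c,np.c_[u,v],d[d>0],i)
    out=[]
    for z,rlo,rhi in [(.053,.094,.125),(.076,.062,.096)]:
        q=np.array([.59,.05])
        for _ in range(8):
            rr=np.hypot(*(P[:,:2]-q).T); Q=P[(abs(P[:,2]-z)<.005)&(rr>rlo-.0)&(rr<rhi)]
            a=np.arctan2(Q[:,1]-q[1],Q[:,0]-q[0]); r=np.hypot(*(Q[:,:2]-q).T)
            b=((a+np.pi)/(2*np.pi)*72).astype(int)
            E=np.array([Q[b==k][np.argsort(r[b==k])[-2]] for k in range(73) if (b==k).sum()>4])
            f=circ(E,None,q); q=f[:2]
        out.append((f.round(4),len(E)))
    return out
E
python3 - <<'E'
from est import *
for c in ['top','scene']:
    p=cv2.imread(f'pics/{c}0.png'); d=np.load(f'{c}_d.npy')
    print(c,'axis',axis(c,p,d))
    P,rim=cup(c,p,d)
    print(len(P),P.mean(0).round(4),np.percentile(P,[2,98],0).round(4),'rim',circ(rim).round(4),rim.mean(0).round(4),len(rim))
i=viewer.camera_info('top'); print(np.array(i['t']),i['fx'])
E
```

```text
top axis [(array([0.5883, 0.0406, 0.1186]), 69), (array([0.5879, 0.0409, 0.0902]), 67)]
340 [0.5325 0.164  0.1038] [[0.5068 0.1376 0.0963]
 [0.5569 0.1883 0.1161]] rim [0.5317 0.1628 0.0266] [0.5329 0.1603 0.1144] 62
scene axis [(array([0.5905, 0.0419, 0.1195]), 62), (array([0.5908, 0.0419, 0.0907]), 69)]
430 [0.533  0.1644 0.1055] [[0.5073 0.1383 0.0978]
 [0.5618 0.1899 0.1156]] rim [0.5343 0.1638 0.0265] [0.5355 0.1644 0.1135] 114
[0.00583364 0.62039501 1.1376565 ] 413.2986827733341
```

Candidates for the hub: the small steel one on the table (scene ~337,203), the large steel one (~448,297), blue (~331,320), green (~446,234) and black (~353,155). The small steel hub is the match. There is only one index table and one red cup (scene ~392,186; top ~262,236). Axis is about (0.589, 0.041), cup about (0.5325, 0.164). I'm moving above the cup with the fingers shut.

Request:
{"name": "carry_out", "arguments": {"commands": [1,34.2,-35.2,0,0,0,0,1,34.2,-35.2,0,0,0,0,1,34.2,-35.2,0,0,0,0,1,34.2,-35.2,0,0,0,0,1,34.2,-35.2,0,0,0,0,1,34.2,-35.2,0,0,0,0,1,34.2,-35.2,0,0,0,0,1,34.2,-35.2,0,0,0,0,1,34.2,-35.2,0,0,0,0,1,34.2,-35.2,0,0,0,0,1,34.2,-35.2,0,0,0,0,1,34.2,-35.2,0,0,0,0], "force": 30}}

```text
time_s: 1.8
ee_pos: [0.5347, 0.1612, 0.2055]
eef_rot: [3.141, -0.0, 1.215]
force: [0.2, 0.3, -0.3]
grip_width: 0.0175
```

Request:
{"name": "carry_out", "arguments": {"commands": [1,-0.2,0.25,-3,0,0,0,1,-0.2,0.25,-6.5,0,0,0,1,-0.2,0.25,-6.5,0,0,0,1,-0.2,0.25,-6.5,0,0,0]}}

```text
time_s: 2.13
ee_pos: [0.5321, 0.1636, 0.14]
eef_rot: [-3.14, 0.002, 1.215]
force: [0.7, 0.5, 0.9]
grip_width: 0.0004
```

```bash
python3 - <<'E'
from est import *
o=ctrl.get_obs(); print(o['ee_pos'],o['force'],o['grip_width'])
i=viewer.camera_info('wrist'); p,d=viewer.camera('wrist'); 
tip=px('wrist',o['ee_pos'],i)[0]; print('tip px',tip)
a=cv2.resize(p,(480,300)); 
P,rim=cup('wrist',p,d)
if len(P): print(len(P),np.percentile(P,[2,98],0).round(4),'rim',circ(rim).round(4),len(rim))
s,ds=viewer.camera('scene'); P,rim=cup('scene',s,ds); print(np.percentile(P,[2,98],0).round(4),circ(rim).round(4))
cv2.imwrite('pics/c.png',np.vstack([a,cv2.resize(s[140:240,314:474],(480,300),interpolation=3)]))
E
```

```text
[0.53212904 0.16362809 0.14002538] [0.725299   0.51407854 0.86822425] 0.0004287631507901854
tip px [316.1790812  247.68988267]
4760 [[0.5046 0.1405 0.1007]
 [0.5549 0.1925 0.1166]] rim [0.532  0.1664 0.0264] 1512
[[0.5069 0.1383 0.098 ]
 [0.5625 0.1901 0.1151]] [0.5343 0.1638 0.0268]
```

View pics/c.png

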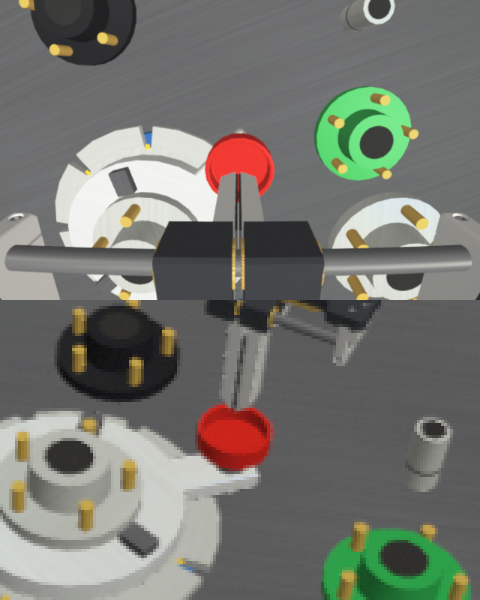

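The wrist view shows the cup at (240,168) right below the shut fingertips, and the scene crop agrees. Pressing down.

Request:
{"name": "carry_out", "arguments": {"commands": [1,0,0,-2,0,0,0,1,0,0,-3.5,0,0,0,1,0,0,-4,0,0,0,1,0,0,-4.4,0,0,0,1,0,0,-4.7,0,0,0,1,0,0,-4.9,0,0,0,1,0,0,-5.0,0,0,0,1,0,0,-5.0,0,0,0]}}

```text
time_s: 2.9
ee_pos: [0.5342, 0.1648, 0.0947]
eef_rot: [3.137, -0.003, 1.216]
force: [-2.6, 0.7, 7.8]
grip_width: 0.0006
```

Request:
{"name": "carry_out", "arguments": {"commands": [1,-0.1,-0.1,-0.5,0,0,0,1,-0.1,-0.1,-0.8,0,0,0,1,-0.1,-0.1,-1.0,0,0,0,1,-0.1,-0.1,-1.2,0,0,0,1,-0.1,-0.1,-1.2,0,0,0,1,-0.1,-0.1,-1.2,0,0,0]}}

```text
time_s: 3.4
ee_pos: [0.537, 0.1656, 0.0889]
eef_rot: [3.128, -0.011, 1.216]
force: [-2.6, 5.4, 34.9]
grip_width: 0.0006
```

Request:
{"name": "carry_out", "arguments": {"commands": [1,-0.4,-0.1,-0.4,0,0,0,1,-1.0,-0.45,-0.4,0,0,0,1,-1.55,-0.75,-0.4,0,0,0,1,-2.05,-1.05,-0.4,0,0,0,1,-2.55,-1.35,-0.4,0,0,0,1,-3.0,-1.7,-0.4,0,0,0]}}

```text
time_s: 3.9
ee_pos: [0.5096, 0.1494, 0.0891]
eef_rot: [3.12, -0.016, 1.216]
force: [1.9, 3.0, 19.4]
grip_width: 0.0006
```

Request:
{"name": "carry_out", "arguments": {"commands": [1,-0.75,-0.45,-0.35,0,0,0,1,-1.2,-0.85,-0.35,0,0,0,1,-1.6,-1.25,-0.35,0,0,0,1,-2.0,-1.7,-0.35,0,0,0,1,-2.4,-2.15,-0.35,0,0,0,1,-2.75,-2.6,-0.3,0,0,0]}}

```text
time_s: 4.4
ee_pos: [0.4841, 0.1239, 0.0893]
eef_rot: [3.115, -0.02, 1.217]
force: [1.6, 1.4, 9.6]
grip_width: 0.0003
```

```bash
python3 - <<'E'
from est import *
o=ctrl.get_obs(); print(o['ee_pos'],o['force'])
for c in ['top','scene']:
    s,ds=viewer.camera(c); P,rim=cup(c,s,ds); q=circ(rim,.029); v=q[:2]-[.589,.0413]
    print(c,np.percentile(P,[2,98],0).round(4),q.round(4),np.degrees(np.arctan2(v[1],v[0])),np.hypot(*v))
    cv2.imwrite(f'pics/{c}2.png',s)
E
```

```text
[0.48412611 0.12389401 0.08927651] [1.5508106  1.43669195 9.60874226]Traceback (most recent call last):
  File "<stdin>", line 4, in <module>
  File "est.py", line 12, in cup
    v,u=np.nonzero(m); P=w(c,np.c_[u,v],d[m],i)
                         ~^^^^^^^^^^^^^^^^^^^^^
  File "h.py", line 7, in w
    n=cv2.undistortPoints(uv[:,None],K,np.array(i['D'],float))[:,0]
      ~~~~~~~~~~~~~~~~~~~^^^^^^^^^^^^^^^^^^^^^^^^^^^^^^^^^^^^^
cv2.error: OpenCV(4.12.0) /io/opencv/modules/calib3d/src/undistort.dispatch.cpp:347: error: (-215:Assertion failed) CV_IS_MAT(_src) && CV_IS_MAT(_dst) && (_src->rows == 1 || _src->cols == 1) && (_dst->rows == 1 || _dst->cols == 1) && _src->cols + _src->rows - 1 == _dst->rows + _dst->cols - 1 && (CV_MAT_TYPE(_src->type) == CV_32FC2 || CV_MAT_TYPE(_src->type) == CV_64FC2) && (CV_MAT_TYPE(_dst->type) == CV_32FC2 || CV_MAT_TYPE(_dst->type) == CV_64FC2) in function 'cvUndistortPointsInternal'
```

```bash
python3 - <<'E'
from est import *
c='scene'
s,ds=viewer.camera(c); P,rim=cup(c,s,ds); q=circ(rim,.029); v=q[:2]-[.589,.0413]
print(c,np.percentile(P,[2,98],0).round(4),q.round(4),np.degrees(np.arctan2(v[1],v[0])),np.hypot(*v))
cv2.imwrite('pics/d.png',cv2.resize(s[130:280,270:470],(800,600),interpolation=3))
E
```

```text
scene [[0.465  0.1037 0.0861]
 [0.5173 0.1572 0.1037]] [0.4874 0.1297 0.029 ] 138.97086154543229 0.13474001456039753
```

View pics/d.png

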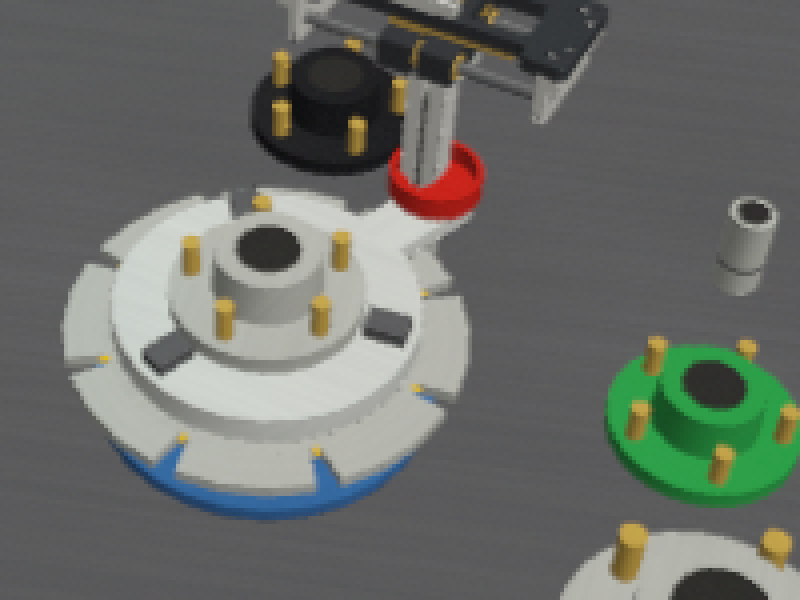

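Request:
{"name": "carry_out", "arguments": {"commands": [1,0,0,0.5,0,0,0,1,0,0,0.9,0,0,0,1,-0.25,-0.2,0.9,0,0,0,1,-0.55,-0.5,0.9,0,0,0,1,-0.9,-1.0,0.9,0,0,0,1,-1.2,-1.5,0.9,0,0,0,1,-1.5,-2.05,0.9,0,0,0]}}

```text
time_s: 5.08
ee_pos: [0.4695, 0.1027, 0.0989]
eef_rot: [3.112, -0.02, 1.217]
force: [5.7, 1.5, 4.9]
grip_width: 0.0007
```

```bash
cat > chk.py <<'E'
from est import *
o=ctrl.get_obs(); print(o['time_s'],o['ee_pos'].round(4),o['force'].round(1))
c='scene'
s,ds=viewer.camera(c); P,rim=cup(c,s,ds); q=circ(rim,.029); v=q[:2]-[.589,.0413]
print(np.percentile(P,[2,98],0).round(4),q.round(4),np.degrees(np.arctan2(v[1],v[0])),np.hypot(*v))
cv2.imwrite('pics/e.png',cv2.resize(s[130:280,270:470],(800,600),interpolation=3))
E
python3 chk.py
```

```text
5.0833 [0.4695 0.1027 0.0989] [5.7 1.5 4.9]
[[0.4516 0.0872 0.0898]
 [0.5048 0.1399 0.1082]] [0.4755 0.1118 0.029 ] 148.13436573151688 0.13362135841476525
```

Request:
{"name": "carry_out", "arguments": {"commands": [1,-0.3,-0.45,0,0,0,0,1,-0.4,-0.7,0,0,0,0,1,-0.5,-0.95,0,0,0,0,1,-0.65,-1.25,0,0,0,0,1,-0.75,-1.5,0,0,0,0,1,-0.85,-1.8,0,0,0,0,1,-0.95,-2.1,0,0,0,0]}}

```text
time_s: 5.72
ee_pos: [0.4591, 0.0808, 0.0987]
eef_rot: [3.114, -0.019, 1.216]
force: [-1.0, -0.2, 0.4]
grip_width: 0.0003
```

```bash
python3 chk.py
```

```text
5.7167 [0.4591 0.0808 0.0987] [-1.  -0.2  0.4]
[[0.4402 0.0636 0.0926]
 [0.4927 0.1167 0.1116]] [0.4633 0.0883 0.029 ] 159.51150514245512 0.13420955510516794
```

Request:
{"name": "carry_out", "arguments": {"commands": [1,0,0,0,0,0,0,1,0,0,0,0,0,0,1,0,0,0.4,0,0,0]}}

```text
time_s: 6.02
ee_pos: [0.4582, 0.08, 0.102]
eef_rot: [3.116, -0.018, 1.216]
force: [-0.7, -0.5, 0.4]
grip_width: 0.0003
```

```bash
python3 chk.py
```

```text
6.0167 [0.4582 0.08   0.102 ] [-0.7 -0.5  0.4]
[[0.4386 0.0608 0.0967]
 [0.4922 0.1154 0.1157]] [0.4623 0.0872 0.029 ] 160.07951306490347 0.13472964504731175
```

View pics/e.png

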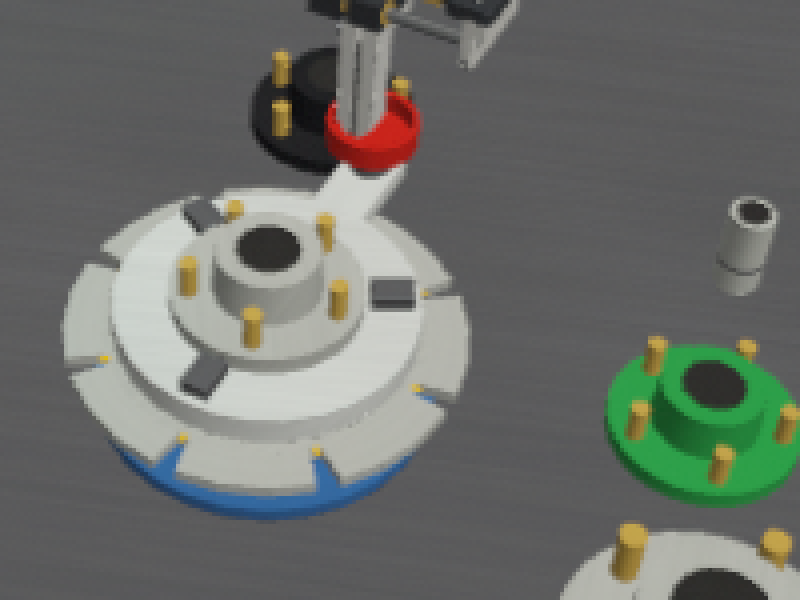

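Cup is up at full height (rim 0.116) at about +45.5–46°, with the tooth in the slot. Backing off the wall, then straight up.

Request:
{"name": "carry_out", "arguments": {"commands": [1,0.2,0.35,0.2,0,0,0,1,0.4,0.6,0.4,0,0,0,1,0.4,0.6,1.5,0,0,0,1,0.4,0.6,3.5,0,0,0,1,0.4,0.6,7,0,0,0,1,0.4,0.6,10,0,0,0,1,-2.5,4,12,0,0,0,1,-5,8,13,0,0,0,1,-5,12,13,0,0,0,1,-5,16,13,0,0,0,1,-5,16,13,0,0,0]}}

```text
time_s: 6.98
ee_pos: [0.4071, 0.2445, 0.2331]
eef_rot: [3.116, -0.019, 1.22]
force: [0.4, 0.3, -0.2]
grip_width: 0.0005
```

```bash
python3 - <<'E'
from est import *
o=ctrl.get_obs(); print(o['time_s'],o['ee_pos'].round(4),o['force'].round(1))
for c,r0 in [('top',(.5317,.1628)),('scene',(.5343,.1638))]:
    s,d=viewer.camera(c); print('axis',axis(c,s,d)); i=viewer.camera_info(c)
    P,rim=cup(c,s,d); 
    p0=cv2.imread(f'pics/{c}0.png'); d0=np.load(f'{c}_d.npy'); P0,rim0=cup(c,p0,d0)
    ax=np.array({'top':(.5881,.0407),'scene':(.5906,.0419)}[c])
    A=[np.degrees(np.arctan2(*(x[:2]-ax)[::-1])) for x in (P0.mean(0),circ(rim0,.029),P.mean(0),circ(rim,.029))]
    print(c,np.percentile(P,98,0).round(4),np.percentile(P0,98,0).round(4),'turn mean',A[2]-A[0],'rim',A[3]-A[1],A)
    for t in ['hub_center','can_center','socket_center','wrench_grip']:
        for r in nets.silhouettes(c,t)[:5]:
            m=r['region']&(d>0); Q=w(c,np.argwhere(m)[:,::-1],d[m],i)
            print(t,round(r['confidence'],2),np.median(Q,0).round(3),Q[:,2].max().round(3))
    cv2.imwrite(f'pics/{c}f.png',s)
a=cv2.imread('pics/topf.png'); cv2.imwrite('pics/f.png',cv2.resize(a[150:300,220:420],(800,600),interpolation=3))
E
```

```text
6.9833 [0.4071 0.2445 0.2331] [ 0.4  0.3 -0.2]
axis [(array([0.5884, 0.0406, 0.1185]), 68), (array([0.5877, 0.0407, 0.0901]), 68)]
top [0.4859 0.1125 0.117 ] [0.5569 0.1883 0.1161] turn mean 45.36822728412693 rim 44.989565338121864 [np.float64(114.26779061487932), np.float64(114.80665307607556), np.float64(159.63601789900625), np.float64(159.79621841419743)]
hub_center 0.94 [0.839 0.068 0.019] 0.064
hub_center 0.92 [0.585 0.04  0.09 ] 0.125
hub_center 0.88 [0.743 0.296 0.02 ] 0.068
hub_center 0.65 [0.337 0.051 0.014] 0.047
hub_center 0.56 [0.576 0.301 0.014] 0.047
can_center 0.96 [ 0.414 -0.342  0.107] 0.146
wrench_grip 0.85 [ 0.646 -0.349  0.007] 0.015
axis [(array([0.5905, 0.0416, 0.1196]), 65), (array([0.591 , 0.0418, 0.0905]), 66)]
scene [0.4927 0.1148 0.1161] [0.5618 0.1899 0.1156] turn mean 44.960803674777296 rim 45.06652413685558 [np.float64(115.18122601441583), np.float64(114.8880922687434), np.float64(160.14202968919312), np.float64(159.95461640559898)]
hub_center 0.98 [0.352 0.038 0.025] 0.117
hub_center 0.89 [0.609 0.044 0.092] 0.121
hub_center 0.85 [0.873 0.073 0.018] 0.061
hub_center 0.82 [0.778 0.299 0.022] 0.064
hub_center 0.56 [0.599 0.303 0.015] 0.046
can_center 0.85 [ 0.433 -0.347  0.078] 0.142
wrench_grip 0.67 [ 0.652 -0.347  0.005] 0.012
wrench_grip 0.54 [0.459 0.088 0.104] 0.118
```

View pics/f.png

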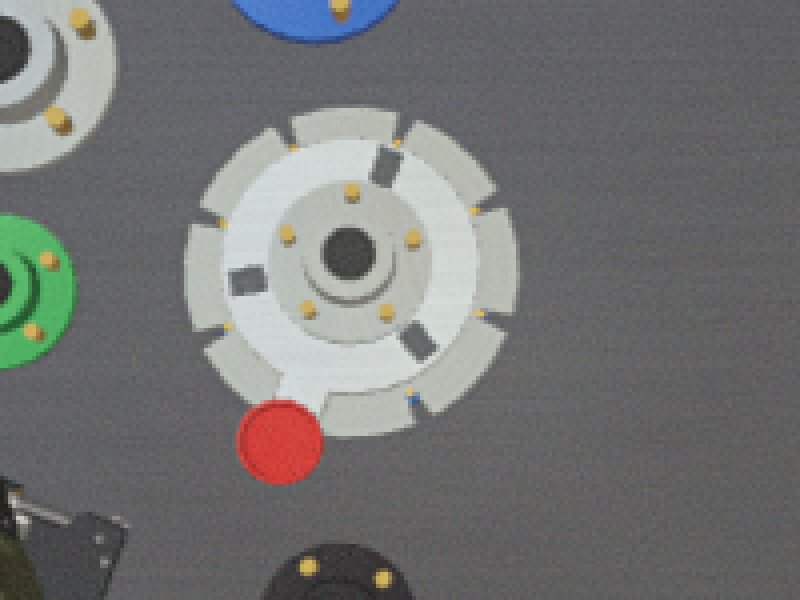

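```bash
python3 -c "
from station import ctrl,ticket
print(ctrl.get_obs()['force'].round(1)); print(ticket.hand_in())"
```

```text
[-0.4  0.1  0. ]
the job is handed in; nothing more can be done
None
```

The index table has been turned one slot anticlockwise and the plunger has sprung back up. I handed the job in at about 8–9 s of the 42 s allowed; no verdict was reported. I pressed the red cup fully in (35 N, floor about 89 mm above the bench). Then I pushed it round, letting the tooth ride under the plate over the last part until it sprang up into the next slot. After that I backed off the cup wall and lifted the hand clear.

**Last checks**
- **Turn:** both cameras measured it at 45.0–45.4° (about 0.785–0.79 rad).
- **Plunger:** the cup rim is back at its starting height (116–117 mm), so it is fully up.
- **Hub:** it sits level and centred between its jaws in the top view.
- **Contact:** wrist force is about 0 and nothing is touching.

**Checks that failed or disagreed**
- **Socket:** the network did not find it in the final pictures. It was still standing in the last scene crop, taken just before the hand was lifted clear.
- **Wrench:** the measured point moved 16–19 mm along its length. I take this to be the network seeing only part of it, because the arm never went near it.
- **Mid-push reading:** one reading gave 46.0°, but it was taken with the finger still in the cup and went away once the hand was clear.

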